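Find the spacer that fits a brake calliper

TASK

Find by trial which of the three spacers in the rack is the snug fit between the pads of the brake calliper: it slides in and both pads hold it without play. Press that one fully home, flange down on the calliper, and let go, with the other two standing in the rack at the end. Try gently, never force a spacer that will not go, and leave the other things on the bench alone.

Things in the scene. Friction and masses are not known exactly. Their poses are not given: they have to be found in the camera images.
- calliper: aluminium brake calliper on a bench stand (dark base plate 130 x 150 mm), fixed. Origin on the bench below the slot; z up, x along the slot, y across. Flat top 80 mm above the bench, 70 x 92 mm. Slot opens upward, 42 mm long (x = -21 to 21 mm), 39 mm deep, fixed pad on its +y side, spring pad on its -y side. A spacer fully home has its origin 86 mm up, x = 0, y = minus half its thickness.
- fixed_pad: rigid dark steel pad on the slot's +y side, 36 mm long; origin and axes are the calliper's, its face is the plane y = 0. Facing it is the spring pad, also 36 mm long: it presses toward +y with 5 N at rest plus 0.6 N per mm and gives way 3.6 mm to a hard stop; its side of the calliper is the longer one (55 mm against 36). Both pads' top edges are rounded and 2 mm below the calliper's top.
- slot (a point): mid-length of the slot, in the fixed pad's face plane, at the height of the calliper's top (80 mm above the bench); axes as the calliper's. The gap from here to the resting spring pad (toward -y) is unknown, 6 to 14.4 mm: a spacer thinner than it is loose, one up to 3.6 mm thicker is snug, a thicker one is blocked. At least one of the three is snug.
- rack: fixed wooden block 70 x 230 x 34 mm (x, y, z) with three slots for the spacers, each 40 mm (x) by 20 mm (y), 30 mm deep, at y = -72, 0 and 72 mm. Origin: centre of its underside, on the bench. A spacer in it has its flange on the block's top, its blade along the rack's x and its origin 40 mm above the bench
- spacer_9: aluminium spacer 9 mm thick; origin at its centre, half-way up, z up. Blade 9 mm thick (y), 32 mm long (x), 6 to 30 mm below the origin, the last 12 mm tapering in 3.2 mm on each broad side; flange 54 x 26 x 6 mm (x, y, z), its top at the origin; grip tab 30 mm (x), 9 mm (y), 0 to 30 mm above the origin. Tab as thick as the blade tells it from the others. About 80 g. Starts in any place of the rack.
- spacer_12: aluminium spacer 12 mm thick; origin at its centre, half-way up, z up. Blade 12 mm thick (y), 32 mm long (x), 6 to 30 mm below the origin, the last 12 mm tapering in 3.2 mm on each broad side; flange 54 x 26 x 6 mm (x, y, z), its top at the origin; grip tab 30 mm (x), 12 mm (y), 0 to 30 mm above the origin. Tab as thick as the blade tells it from the others. About 80 g. Starts in any place of the rack.
- spacer_15: aluminium spacer 15 mm thick; origin at its centre, half-way up, z up. Blade 15 mm thick (y), 32 mm long (x), 6 to 30 mm below the origin, the last 12 mm tapering in 3.2 mm on each broad side; flange 54 x 26 x 6 mm (x, y, z), its top at the origin; grip tab 30 mm (x), 15 mm (y), 0 to 30 mm above the origin. Tab as thick as the blade tells it from the others. About 80 g. Starts in any place of the rack.
- oil_bottle: clear bottle, 44 mm across, 120 mm tall, a bystander; origin at its foot
- lockring: dark steel ring, 56 mm across, 12 mm high, a bystander; origin at its underside
- grease_tin: white tin, 64 mm across, 45 mm tall, a bystander; origin at its foot
Things that resemble listed ones, but are neither listed nor needed, are in the scene too. There is more than one size of the calliper; the job needs the middle-sized.

How it is judged:
By the outcome, as a careful person would: the job done as asked, in the order asked, and still so for the second after the job is handed in, with the robot touching nothing.
It also fails if it takes over 64 s, if anything falls off the work surface, if the arm or the gripper's body presses on something with over 40 N, if the wrist force passes 120 N, or if a joint passes its speed limit or range.

ROBOT

A 6-joint arm with a two-finger parallel gripper is mounted at the origin on the work surface. World frame = base frame: x ahead of the robot, y to its left, z up, the work surface at z = 0. Lengths are in m, angles in rad, forces in N, time in s.
With the tool pointing down it reaches from about 0.25 to 0.775 m from the base axis. Payload 4 kg.
Tool frame: the origin (TCP) lies midway between the tips of the shut fingers; the grasp point (between the pads) lies 19 mm behind it; y points along the fingers, x is the direction in which the jaws open and shut, and the axes are right-handed (so a half turn about y gives the same grasp; the last joint's range is limited). The gripper opens to 94 mm and grips with 3 to 60 N. Pads are 16 mm wide; open, the fingers measure 119 mm over their backs; the gripper's body (75 mm by 177 mm) begins 78 mm behind the grasp point.
Start: joints at [1.032, 0.087, 1.371, -0, 1.684, -0.103], TCP at [0.232, 0.499, 0.206] pointing down, gripper open.
Joint ranges: [-3.1, 3.1], [-0.76, 2.03], [0.27, 2.55], [-1.08, 4.22], [0.17, 2.65], [-2.57, 2.57]. Speed limits (rad/s): [2.79, 2.79, 3.14, 3.14, 3.14, 3.14].

INTERFACE

Orientations are given as [roll, pitch, yaw] about the fixed x, y, z axes, in that order (R = Rz(yaw) Ry(pitch) Rx(roll)).
In Python, from bench import robot gives the robot as it stands.
- The arm moves only by the shell command python3 -m creep 'ROWS'. ROWS is JSON, a list of rows, each a list of 7 numbers: the shift along the tool's x, y, z in mm, then the turn, a rotation vector about the tool's x, y, z in degrees, then the closure in counts, from 0 (fully open) to 255 (shut). A call has 1 to 5 rows; each row is the pose to reach, as a shift and turn from the pose commanded when the call began, along the tool's axes at that moment; what a row does not reach only later rows make up. A row lasts 1/8 s, in which the tool goes at most 62.5 mm and 10.7 degrees, less where a joint would pass 70% of its speed; a pose out of reach is approached as far as the arm can. A call with a gripper value outside its range is refused whole. The fingers move at their own pace and stop on an object; the grip force is fixed at half the most. Time passes only in rows, so rows that repeat a pose let the fingers close. It gives the time, the measured TCP pose, the force and the opening at its end, in the units of the state.
- robot.get_obs(): the state, without advancing time (a new reading comes with each control period).
- robot.snapshot(name): name is "side" or "top"; returns a dict with "color" (400x640x3 uint8, blue, green, red), "fx", "fy", "cx", "cy" (pixels), "world_from_camera" (4x4, takes a point from camera to world coordinates). Camera axes: x right, y down, z forward; pixel columns grow to the right and rows downward; lengths in m; the calibration is good to about 2 mm. A picture is of the moment at which its call begins. There is no depth.
- robot.close_job(): hands the job in, once; it reports no verdict.
Trained networks look in the newest picture that a camera, given by its name, has taken for a name from the list of things; names that differ only in an ending like _2 or _b are one class to them, and where a whole thing is asked for, a point or a joint stands for the part that bears it (a point fixed in the world has none). Each returns a list of dicts, best first, with "p" (0 to 1); they miss things now and then, are a little off and sometimes report something else, mostly with a low value. They report only what shows in the picture. A call takes as long as a camera call. They do not tell look-alikes from the thing itself.
- robot.spot_in(name, camera): "point" ([x, y, z] in m, in world coordinates, good to about 4 mm: the middle of the surface that is visible of it).
- robot.landmark_of(name, camera): "point" ([x, y, z] in m, in world coordinates, good to about 4 mm: a listed point, or the origin of a listed thing).
The state is a dict: "time": time; "joint_positions": joint angles; "qvel": joint speeds; "joint_torque": joint torques, N m; "tool_pos": TCP position; "ee_rot": TCP orientation; "wrist_force": force on the tool from outside, world axes, zero at the start; "wrist_torque": the same for the moment, N m; "width": finger opening in m.
Only numpy, scipy, OpenCV 4.12 (cv2) and the standard library are available. Lean on these libraries where they do the work, as an engineer would, in place of code of your own. Each camera call takes 0.05 s, during which the arm holds its last target.

## Working session

There is one attempt and no reset: what is moved stays moved. The work goes in short steps, Python scripts to look and compute and a shell command to move; the robot and the scene stay as the last step left them, time stands still between calls to the robot, and variables do not carry over. Pictures are saved under pics/ and viewed, and the job is handed in when it is done.

```bash
ls; mkdir -p pics
cat > h.py <<'E'
import numpy as np, cv2
from bench import robot
from scipy.spatial.transform import Rotation as R
def snap(cam,fn=None,crop=None,scale=1):
    s=robot.snapshot(cam); im=s["color"]
    if fn:
        o=im
        if crop: o=im[crop[1]:crop[3],crop[0]:crop[2]]
        if scale!=1: o=cv2.resize(o,None,fx=scale,fy=scale,interpolation=cv2.INTER_CUBIC)
        cv2.imwrite("pics/"+fn,o)
    return s
def proj(s,P):
    T=np.linalg.inv(np.array(s["world_from_camera"])); p=T[:3,:3]@np.array(P)+T[:3,3]
    return np.array([s["fx"]*p[0]/p[2]+s["cx"],s["fy"]*p[1]/p[2]+s["cy"]])
def unproj(s,uv,z):
    T=np.array(s["world_from_camera"]); d=T[:3,:3]@np.array([(uv[0]-s["cx"])/s["fx"],(uv[1]-s["cy"])/s["fy"],1]); o=T[:3,3]
    return o+d*(z-o[2])/d[2]
E
python3 - <<'E'
from h import *
np.set_printoptions(precision=4,suppress=True)
o=robot.get_obs(); print(o)
for c in("top","side"):
    s=snap(c,c+"0.png"); print(c,s["fx"],np.array(s["world_from_camera"]))
    for n in("calliper","slot","rack","spacer_9","spacer_12","spacer_15"):
        for d in robot.landmark_of(n,c)[:4]: print(n,np.round(d["point"],4),round(d["p"],2),proj(s,d["point"]).round())
E
```

```text
pics
{'time': 0.0, 'joint_positions': array([ 1.0319,  0.0879,  1.3722,  0.    ,  1.6836, -0.1031]), 'qvel': array([ 0.0009,  0.0009,  0.0001,  0.    , -0.001 , -0.0007]), 'joint_torque': array([ -0.0003, -34.0183, -30.2432,   0.0718,   0.0331,  -0.0002]), 'tool_pos': array([0.2319, 0.4981, 0.2043]), 'ee_rot': array([-1.5706,  0.0021,  1.1351]), 'wrist_force': array([-0.1571, -0.6411, -0.1101]), 'wrist_torque': array([ 0.0562,  0.0004, -0.0246]), 'width': 0.09363748783913407}
top 445.6680404616294 [[ 0.0079 -0.9967  0.0813  0.4165]
 [-1.     -0.0075  0.0052 -0.0521]
 [-0.0045 -0.0814 -0.9967  1.1312]
 [ 0.      0.      0.      1.    ]]
calliper [ 0.5492 -0.1774  0.0008] 0.66 [368. 186.]
calliper [ 0.2418  0.275  -0.0035] 0.66 [188. 307.]
calliper [ 0.379  -0.1709  0.0011] 0.6 [366. 253.]
calliper [ 0.5599  0.1512 -0.0004] 0.22 [239. 181.]
slot [ 0.5479 -0.1782  0.0763] 0.59 [372. 183.]
spacer_9 [0.5559 0.1519 0.0407] 0.79 [236. 181.]
spacer_9 [0.5799 0.2218 0.0382] 0.78 [208. 171.]
spacer_9 [0.54   0.0865 0.0409] 0.57 [263. 187.]
spacer_12 [0.5559 0.1519 0.0407] 0.79 [236. 181.]
spac
[... 448 characters left out ...]
[236. 142.]
calliper [ 0.376  -0.1736 -0.0016] 0.84 [284. 252.]
calliper [ 0.5495 -0.1818 -0.0013] 0.76 [347. 249.]
slot [0.2398 0.271  0.1144] 0.54 [229. 117.]
slot [ 0.3786 -0.179   0.0575] 0.46 [284. 242.]
rack [0.5598 0.1508 0.0039] 0.67 [334. 160.]
spacer_9 [0.5799 0.2237 0.0394] 0.56 [337. 136.]
spacer_9 [0.5373 0.0893 0.0414] 0.55 [330. 167.]
spacer_9 [0.5554 0.1572 0.0408] 0.44 [332. 151.]
spacer_12 [0.5799 0.2237 0.0394] 0.56 [337. 136.]
spacer_12 [0.5373 0.0893 0.0414] 0.55 [330. 167.]
spacer_12 [0.5554 0.1572 0.0408] 0.44 [332. 151.]
spacer_15 [0.5799 0.2237 0.0394] 0.56 [337. 136.]
spacer_15 [0.5373 0.0893 0.0414] 0.55 [330. 167.]
spacer_15 [0.5554 0.1572 0.0408] 0.44 [332. 151.]
```

View pics/top0.png

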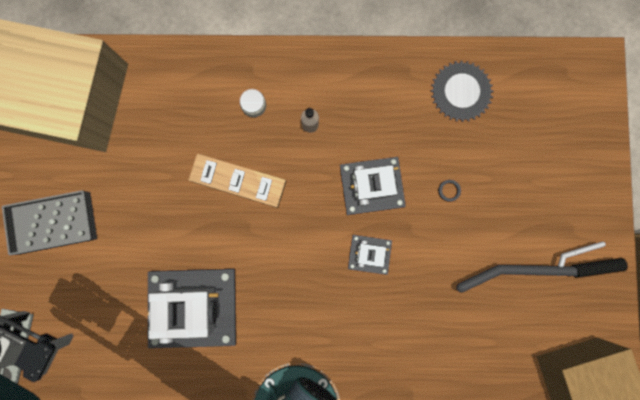

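View pics/side0.png

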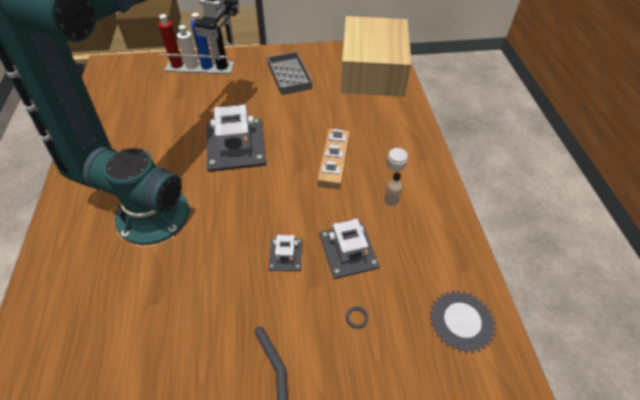

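Run:
```python
import cv2,numpy as np
t=cv2.imread("pics/top0.png")
a=cv2.resize(t[140:280,330:410],None,fx=5,fy=5,interpolation=cv2.INTER_CUBIC)[:600]
b=cv2.resize(t[150:210,185:285],None,fx=4,fy=4,interpolation=cv2.INTER_CUBIC)
c=np.zeros((600,800,3),np.uint8); c[:,:400]=a[:600]; c[:240,400:]=b
s=cv2.imread("pics/side0.png")
d=cv2.resize(s[200:290,250:383],None,fx=3,fy=3,interpolation=cv2.INTER_CUBIC)
c[250:250+d.shape[0],400:400+d.shape[1]]=d
cv2.imwrite("pics/crop0.png",c)
```

```text
(no output)
```

View pics/crop0.png

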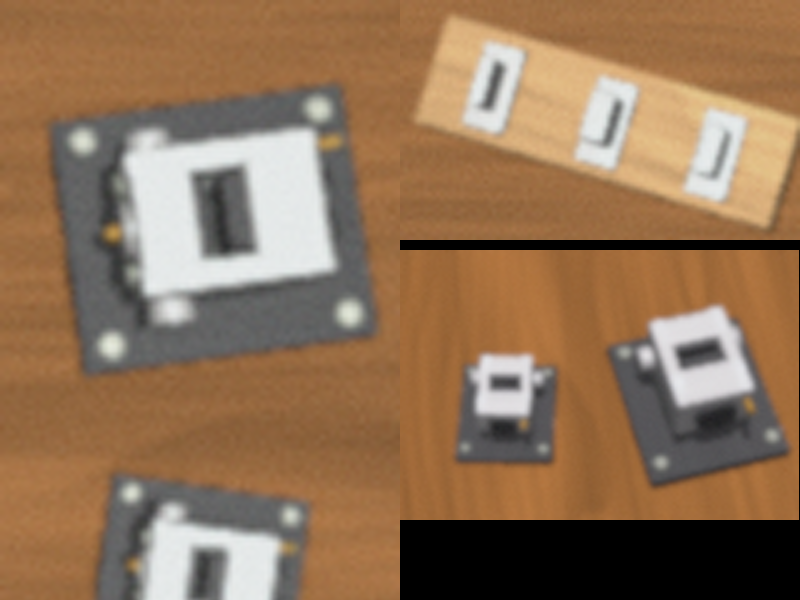

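Three callipers: large (192,308), middle (372,185), small (370,255) in the top view. The middle one (plate about 130 x 150) fits. Next I measure it and the rack on averaged, rectified views.

```bash
cat >> h.py <<'E'
def avg(cam,n):
    L=[robot.snapshot(cam) for _ in range(n)]; s=L[0]
    s["color"]=np.mean([l["color"].astype(float) for l in L],0).clip(0,255).astype(np.uint8); return s
def rect(s,c,yaw,z,hw,hh,ppm):
    # output: right=local x, up=local y, ppm px/mm ; hw,hh in mm
    W,H=int(2*hw*ppm),int(2*hh*ppm)
    cs=[(-hw,hh),(hw,hh),(hw,-hh),(-hw,-hh)]
    src=[];
    for x,y in cs:
        p=[c[0]+(x*np.cos(yaw)-y*np.sin(yaw))/1e3,c[1]+(x*np.sin(yaw)+y*np.cos(yaw))/1e3,z]; src.append(proj(s,p))
    M=cv2.getPerspectiveTransform(np.float32(src),np.float32([(0,0),(W,0),(W,H),(0,H)]))
    return cv2.warpPerspective(s["color"],M,(W,H),flags=cv2.INTER_CUBIC)
E
python3 - <<'E'
from h import *
import pickle
s=avg("top",8); q=avg("side",6)
pickle.dump((s,q),open("a.pkl","wb"))
c=(0.549,-0.178)
for nm,k in(("t",s),("s",q)):
    im=rect(k,c,0,0.08,75,75,4)
    r=rect(k,(0.558,0.153),np.arctan2(-0.04,-0.135)+np.pi/2,0.04,60,130,3) if 0 else rect(k,(0.558,0.153),np.radians(-17),0.034,50,130,2.3)
    o=np.zeros((600,800,3),np.uint8); o[:600,:600]=im; 
    o[:r.shape[0],600:600+min(200,r.shape[1])]=r[:, :200]
    for i in range(0,600,40): cv2.line(o,(i,0),(i,6),(0,0,255),1);cv2.line(o,(0,i),(6,i),(0,0,255),1)
    cv2.imwrite(f"pics/rect_{nm}.png",o)
print(robot.get_obs()["time"])
E
```

```text
1.4
```

View pics/rect_t.png

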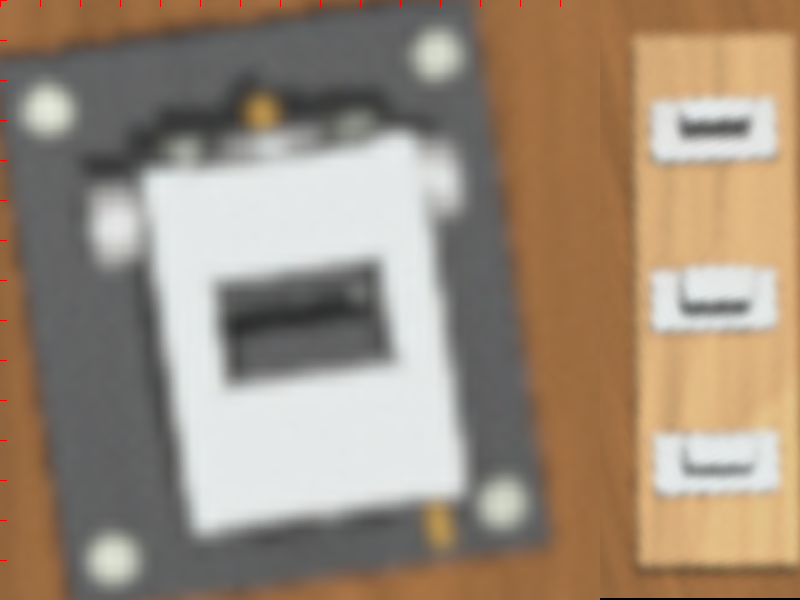

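View pics/rect_s.png

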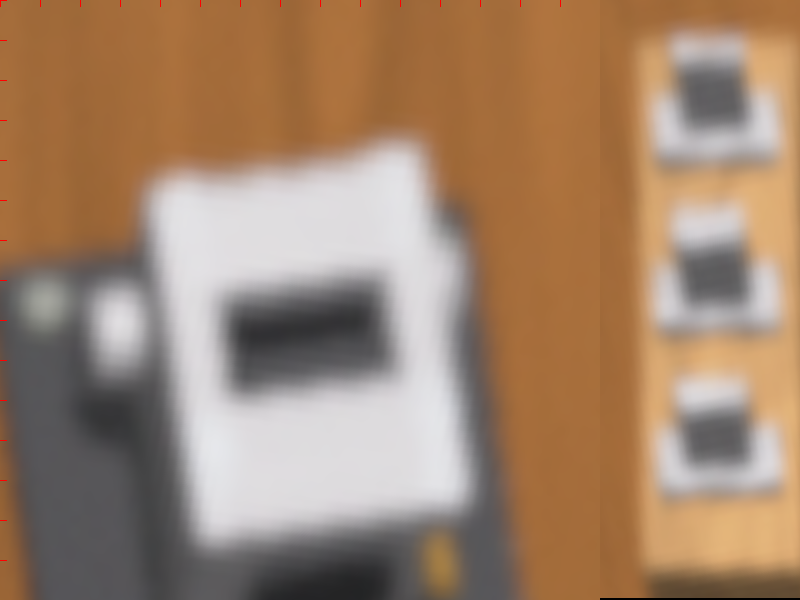

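Run:
```python
from h import *
import pickle
s,q=pickle.load(open("a.pkl","rb"))
yr=np.radians(-17)
c=np.array((0.558,0.153)); ax=np.array([-np.sin(yr),np.cos(yr)])
o=np.zeros((600,800,3),np.uint8)
for i,d in enumerate((72,0,-72)):
    p=c+ax*d/1e3
    for j,k in enumerate((s,q)):
        im=rect(k,p,yr,0.07,33,25,6 if 0 else 4)
        o[i*200:i*200+200,j*264:j*264+264]=im
for j,k in enumerate((s,q)):
    im=rect(k,(0.549,-0.178),np.radians(8.6),0.078,30,30,4)
    o[j*240:j*240+240,540:780]=im
    im2=rect(k,(0.549,-0.178),np.radians(8.6),0.078,30,40,10).astype(float).mean(2)
    prof=im2[:,220:380].mean(1)
    print(j,[(int(40-r/10),int(prof[r])) for r in range(0,800,10)][10:70])
for i in range(0,600,40): cv2.line(o,(530,i),(536,i),(0,0,255),1)
cv2.imwrite("pics/det.png",o)
```

```text
0 [(30, 231), (29, 231), (28, 231), (27, 231), (26, 231), (25, 231), (24, 230), (23, 230), (22, 230), (21, 230), (20, 230), (19, 230), (18, 230), (17, 230), (16, 230), (15, 231), (14, 231), (13, 231), (12, 231), (11, 229), (10, 223), (9, 210), (8, 190), (7, 164), (6, 139), (5, 117), (4, 102), (3, 93), (2, 87), (1, 82), (0, 76), (-1, 68), (-2, 59), (-3, 51), (-4, 49), (-5, 52), (-6, 61), (-7, 72), (-8, 82), (-9, 90), (-10, 94), (-11, 97), (-12, 97), (-13, 97), (-14, 97), (-15, 99), (-16, 107), (-17, 122), (-18, 142), (-19, 167), (-20, 191), (-21, 211), (-22, 223), (-23, 229), (-24, 231), (-25, 231), (-26, 231), (-27, 231), (-28, 230), (-29, 230)]
1 [(30, 210), (29, 215), (28, 218), (27, 219), (26, 221), (25, 221), (24, 222), (23, 222), (22, 222), (21, 222), (20, 222), (19, 222), (18, 222), (17, 222), (16, 222), (15, 222), (14, 222), (13, 222), (12, 222), (11, 220), (10, 216), (9, 210), (8, 202), (7, 189), (6, 175), (5, 159), (4, 143), (3, 126), (2, 112), (1, 100), (0, 88), (-1, 78), (-2, 70), (-3, 62), (-4, 55), (-5, 51), (-6, 50), (-7, 52), (-8, 56), (-9, 62), (-10, 68), (-11, 73), (-12, 78), (-13, 82), (-14, 85), (-15, 89), (-16, 95), (-17, 105), (-18, 117), (-19, 132), (-20, 149), (-21, 165), (-22, 180), (-23, 193), (-24, 203), (-25, 209), (-26, 214), (-27, 217), (-28, 218), (-29, 219)]
```

View pics/det.png

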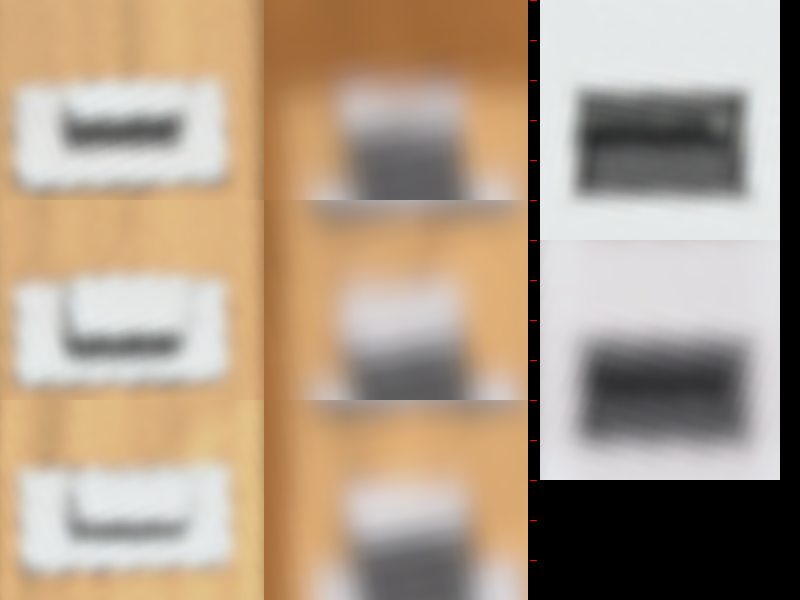

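Middle calliper is the one at (372,185) in the top view: 70 x 92 mm top, yaw ≈ +8.6°, and its +y side is the world +y side (shorter side, face about 36 mm from the edge). Judging by tab thickness, the rack holds 9 mm at (208,171), 15 mm at (236,181) and 12 mm at (263,187). The gap looks like about 10 mm, so I try the 12 first.

```bash
cat >> h.py <<'E'
def obs(): 
    o=robot.get_obs(); Rm=R.from_euler("xyz",o["ee_rot"]).as_matrix()
    return o,Rm
def togo(t,yaw):
    o,Rm=obs(); d=Rm.T@(np.array(t)-o["tool_pos"])*1e3
    Rt=R.from_euler("xyz",[-np.pi/2,0,np.radians(yaw)]).as_matrix()
    rv=R.from_matrix(Rm.T@Rt).as_rotvec(degrees=True)
    print("t",round(o["time"],2),"pos",(o["tool_pos"]*1e3).round(1),"rpy",np.degrees(o["ee_rot"]).round(2),"w",round(o["width"]*1e3,1),"F",o["wrist_force"].round(1),"M",o["wrist_torque"].round(2))
    print("shift",d.round(1),"turn",rv.round(2))
E
python3 -c "
from h import *
togo([0.538,0.0865,0.15],73.6)"
```

```text
t 1.4 pos [232.2 498.6 205.5] rpy [-9.000e+01 -1.000e-02  6.503e+01] w 94.4 F [-0.6  0.7  0.1] M [0.04 0.01 0.06]
shift [-244.5   55.5 -451.2] turn [ 0.   -8.57  0.01]
```

```bash
python3 -m creep '[[-244,40,-451,0,-8.5,0,110],[-244,40,-451,0,-8.5,0,110],[-244,40,-451,0,-8.5,0,110],[-244,40,-451,0,-8.5,0,110],[-244,40,-451,0,-8.5,0,110]]'; python3 -c "
from h import *
togo([0.538,0.0865,0.12],73.6)"
```

```text
time: 2.02
tool_pos: [0.419, 0.2469, 0.1813]
ee_rot: [-1.572, -0.001, 1.284]
wrist_force: [0.3, 0.6, 0.5]
width: 0.0537
t 2.02 pos [419.  246.9 181.3] rpy [-9.004e+01 -5.000e-02  7.355e+01] w 53.7 F [0.3 0.6 0.5] M [-0.01  0.    0.02]
shift [-120.2   61.3 -159.5] turn [ 0.04 -0.05  0.05]
```

```bash
python3 -m creep '[[-120,30,-159,0,0,0,110],[-120,30,-159,0,0,0,110],[-120,30,-159,0,0,0,110],[-120,60,-159,0,0,0,110],[-120,60,-159,0,0,0,110]]'
python3 - <<'E'
from h import *
togo([0.538,0.0865,0.046],73.6)
s=snap("top","g1.png",(200,130,340,250),5)
E
```

```text
time: 2.65
tool_pos: [0.5349, 0.0872, 0.1181]
ee_rot: [-1.564, 0.002, 1.281]
wrist_force: [-0.4, -0.2, 0.6]
width: 0.0537
t 2.65 pos [534.9  87.2 118.1] rpy [-89.63   0.12  73.39] w 53.7 F [-0.4 -0.2  0.6] M [ 0.04 -0.02 -0.  ]
shift [ 0.4 72.1 -3.7] turn [-0.37 -0.21 -0.12]
```

View pics/g1.png

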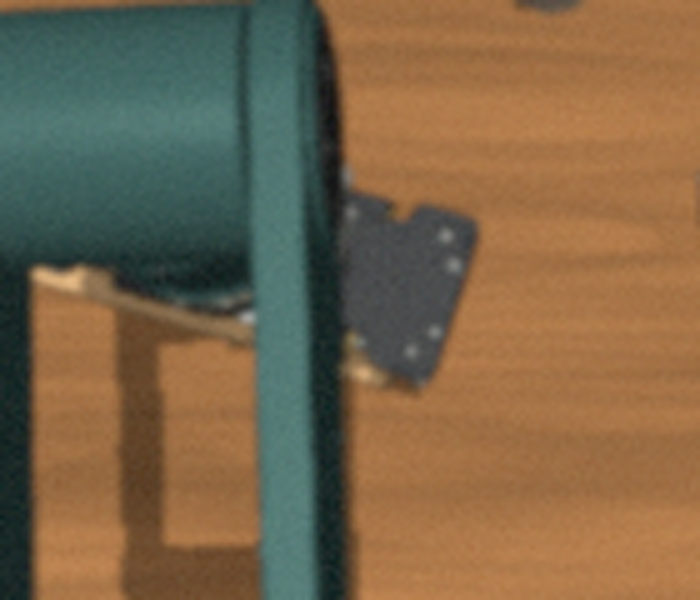

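The arm hides the spacer from the top camera at (260,185), so I descend on the measurement and check with the side view.

```bash
python3 -m creep '[[0.5,40,-3,0,0,0,110],[0.5,40,-3,0,0,0,110],[0.5,40,-3,0,0,0,110]]'
python3 - <<'E'
from h import *
togo([0.538,0.0865,0.046],73.6)
s=snap("side","g2.png",(280,100,420,205),5)
E
```

```text
time: 3.08
tool_pos: [0.5401, 0.089, 0.0833]
ee_rot: [-1.573, -0.001, 1.285]
wrist_force: [0.4, 0.4, 0.6]
width: 0.0534
t 3.08 pos [540.1  89.   83.3] rpy [-9.014e+01 -6.000e-02  7.361e+01] w 53.4 F [0.4 0.4 0.6] M [ 0.03  0.02 -0.03]
shift [-3.  37.3  1.4] turn [0.14 0.01 0.06]
```

View pics/g2.png

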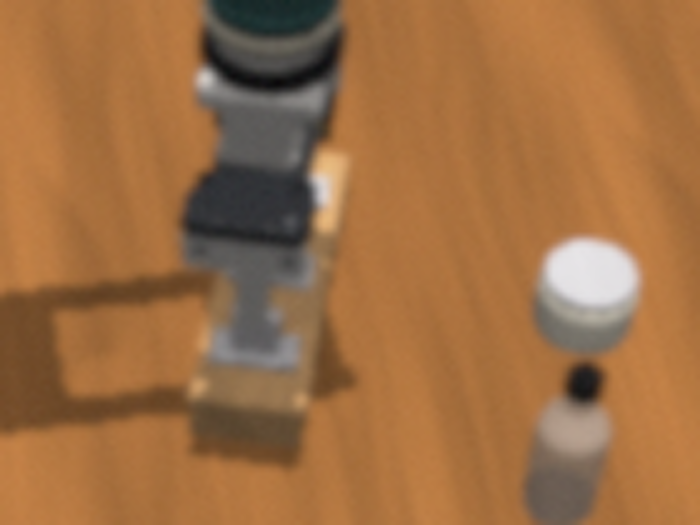

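The side view shows the finger at (330,165) centred over the 12's flange. Down and close.

```bash
python3 -m creep '[[-1.5,36.5,0.5,0,0,0,110],[-1.5,36.5,0.5,0,0,0,110],[-1.5,36.5,0.5,0,0,0,255],[-1.5,36.5,0.5,0,0,0,255],[-1.5,36.5,0.5,0,0,0,255]]'; python3 -c "
from h import *
togo([0.538,0.0865,0.046],73.6)"
```

```text
time: 3.75
tool_pos: [0.5394, 0.0868, 0.046]
ee_rot: [-1.573, -0.001, 1.283]
wrist_force: [0.7, 0.5, -0.8]
width: 0.0268
t 3.75 pos [539.4  86.8  46. ] rpy [-9.012e+01 -5.000e-02  7.353e+01] w 26.8 F [ 0.7  0.5 -0.8] M [ 0.08  0.02 -0.02]
shift [-0.7 -0.   1.3] turn [ 0.12 -0.07  0.05]
```

```bash
python3 -m creep '[[0,0,0,0,0,0,255],[0,0,0,0,0,0,255],[0,0,0,0,0,0,255],[0,-10,0,0,0,0,255],[0,-50,0,0,0,0,255]]'; python3 -c "
from h import *
togo([0.538,0.0865,0.046],73.6)"
```

```text
time: 4.38
tool_pos: [0.5365, 0.0867, 0.0923]
ee_rot: [-1.565, 0.002, 1.283]
wrist_force: [0.1, -0.2, -1.3]
width: 0.0117
t 4.38 pos [536.5  86.7  92.3] rpy [-89.65   0.11  73.53] w 11.7 F [ 0.1 -0.2 -1.3] M [ 0.   -0.03  0.02]
shift [ 0.3 46.2 -1.7] turn [-0.35 -0.07 -0.11]
```

Width 11.7 mm confirms spacer_12. Carry it over to the calliper.

```bash
python3 -m creep '[[0,-60,0,0,0,0,255],[0,-85,0,0,0,0,255],[0,-85,0,0,0,0,255]]'; python3 -c "
from h import *
togo([0.5504,-0.1833,0.17],98.6)"
```

```text
time: 4.75
tool_pos: [0.5401, 0.087, 0.1828]
ee_rot: [-1.577, -0.003, 1.284]
wrist_force: [0.3, 1.2, -0.7]
width: 0.0118
t 4.75 pos [540.1  87.  182.8] rpy [-90.33  -0.14  73.54] w 11.8 F [ 0.3  1.2 -0.7] M [0.   0.03 0.03]
shift [-256.4   12.6  -86.4] turn [  0.35 -25.06   0.07]
```

```bash
python3 -m creep '[[-52,2,-17,0,-5,0,255],[-104,5,-35,0,-10,0,255],[-156,8,-52,0,-15,0,255],[-208,10,-70,0,-20,0,255],[-256,12,-86,0,-25,0,255]]'; python3 -m creep '[[0,0,0,0,0,0,255],[0,0,0,0,0,0,255]]'
python3 - <<'E'
from h import *
togo([0.5504,-0.1833,0.14],98.6)
s=snap("side","c1.png",(280,180,420,285),5)
s=snap("top","c1t.png",(300,130,440,235),5)
E
```

```text
time: 5.38
tool_pos: [0.5472, -0.1844, 0.1647]
ee_rot: [-1.567, -0.003, 1.722]
wrist_force: [0.5, 0.2, -1.6]
width: 0.0115
time: 5.62
tool_pos: [0.5476, -0.1823, 0.1656]
ee_rot: [-1.568, -0.003, 1.719]
wrist_force: [0.0, -0.8, -0.3]
width: 0.012
t 5.62 pos [ 547.6 -182.3  165.6] rpy [-89.85  -0.17  98.49] w 12.0 F [ 0.  -0.8 -0.3] M [0.07 0.04 0.  ]
shift [-1.5 25.6 -2.6] turn [-0.15 -0.11  0.17]
```

View pics/c1.png

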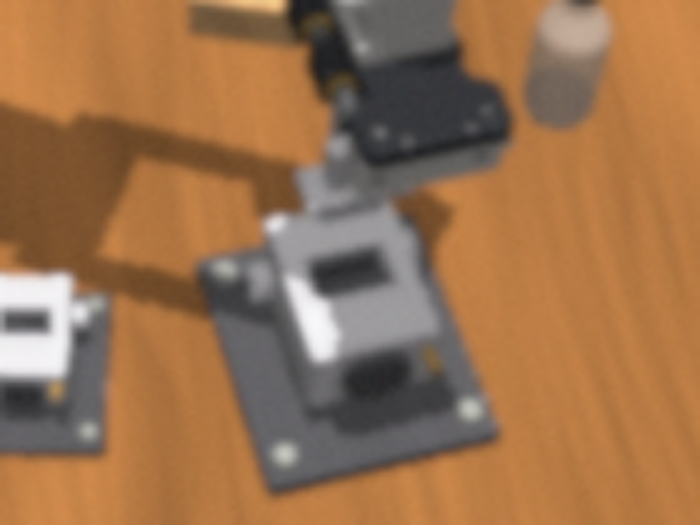

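View pics/c1t.png

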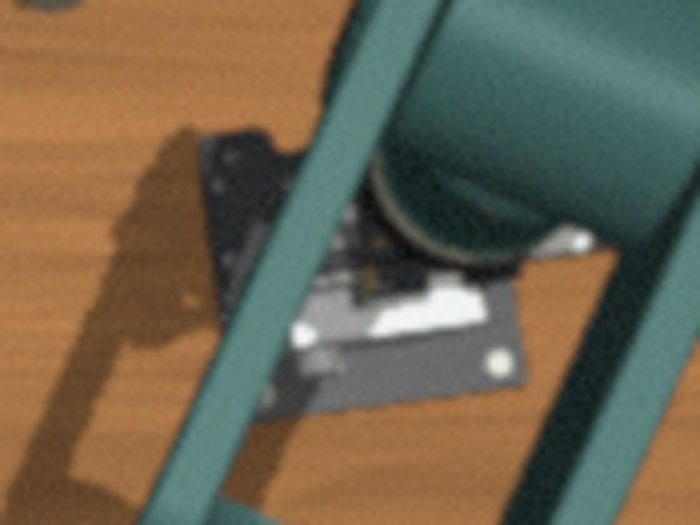

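```bash
cat >> h.py <<'E'
def draw(s,im,org,yaw,pts,crop,sc,col):
    x=np.array([np.cos(yaw),np.sin(yaw),0]);y=np.array([-np.sin(yaw),np.cos(yaw),0]);z=np.array([0,0,1])
    P=[proj(s,np.array(org)+(p[0]*x+p[1]*y+p[2]*z)/1e3) for p in pts]
    P=[tuple(np.round(((q+0.5)-np.array(crop[:2]))*sc).astype(int)) for q in P]
    for a,b in zip(P,P[1:]+P[:1]): cv2.line(im,[int(v) for v in a],[int(v) for v in b],col,1)
def rc(x0,x1,y0,y1,z): return [(x0,y0,z),(x1,y0,z),(x1,y1,z),(x0,y1,z)]
E
python3 - <<'E'
from h import *
s=robot.snapshot("side"); cr=(300,190,400,265)
im=cv2.resize(s["color"][cr[1]:cr[3],cr[0]:cr[2]],None,fx=8,fy=8,interpolation=cv2.INTER_CUBIC)
o,Rm=obs(); yaw=o["ee_rot"][2]-np.pi/2
org=[.5479,-.183,o["tool_pos"][2]-.006]
draw(s,im,org,yaw,rc(-27,27,-13,13,0),cr,8,(0,255,0))
draw(s,im,org,yaw,rc(-27,27,-13,13,-6),cr,8,(0,255,0))
draw(s,im,org,yaw,rc(-16,16,-6,6,-18),cr,8,(255,255,0))
P=[.5495,-.1774,0]
draw(s,im,P,np.radians(8.6),rc(-21,21,-19,6,80),cr,8,(0,0,255))
draw(s,im,P,np.radians(8.6),rc(-35,35,-55.5,36.5,80),cr,8,(0,0,255))
cv2.imwrite("pics/ov.png",im)
E
```

```text
(no output)
```

View pics/ov.png

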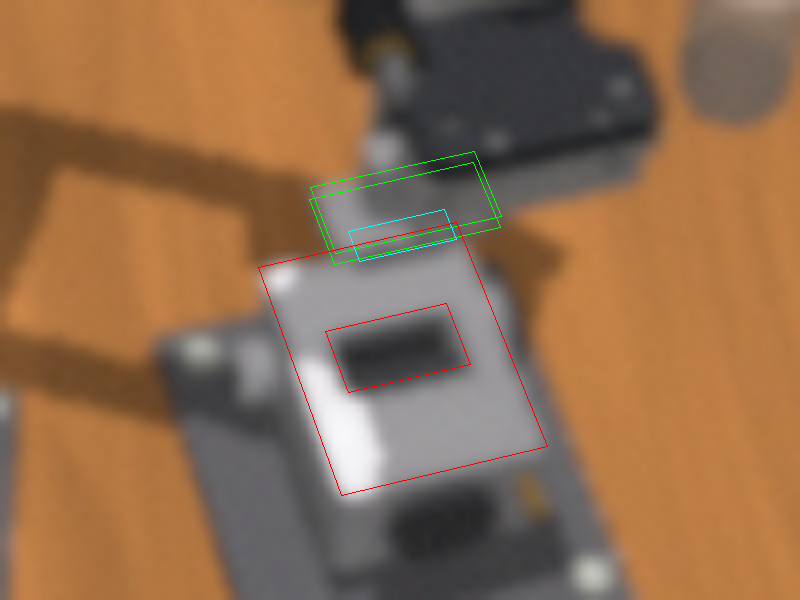

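```bash
cat >> h.py <<'E'
def mean(t,yaw,n=8,P=None):
    A=[]
    for i in range(n):
        robot.snapshot("side"); A.append(robot.get_obs())
    m=lambda k:np.mean([a[k] for a in A],0)
    Rm=R.from_euler("xyz",m("ee_rot")).as_matrix(); d=Rm.T@(np.array(t)-m("tool_pos"))*1e3
    Rt=R.from_euler("xyz",[-np.pi/2,0,np.radians(yaw)]).as_matrix()
    rv=R.from_matrix(Rm.T@Rt).as_rotvec(degrees=True)
    print("t",round(A[-1]["time"],2),"pos",(m("tool_pos")*1e3).round(2),"sd",(np.std([a["tool_pos"] for a in A],0)*1e3).round(2),"rpy",np.degrees(m("ee_rot")).round(2),"w",round(m("width")*1e3,2))
    print("F tool",(Rm.T@m("wrist_force")).round(2),"M tool",(Rm.T@m("wrist_torque")).round(3),"shift",d.round(2),"turn",rv.round(2))
E
python3 -c "
from h import *
mean([0.5505,-0.1838,0.116],98.6)"
```

```text
t 6.17 pos [ 548.62 -182.28  167.8 ] sd [0.05 0.41 0.14] rpy [-90.02  -0.    98.6 ] w 11.85
F tool [-0.04  0.73 -0.34] M tool [-0.009 -0.014 -0.067] shift [-1.78 51.8  -1.62] turn [0.02 0.   0.  ]
```

```bash
python3 -m creep '[[-1.8,25,-1.6,0,0,0,255],[-1.8,44,-1.6,0,0,0,255],[-1.8,44,-1.6,0,0,0,255]]'
python3 - <<'E'
from h import *
mean([0.5505,-0.1838,0.116],98.6,5)
s=robot.snapshot("side"); cr=(300,190,400,265)
im=cv2.resize(s["color"][cr[1]:cr[3],cr[0]:cr[2]],None,fx=8,fy=8,interpolation=cv2.INTER_CUBIC)
cv2.imwrite("pics/ov2.png",im)
E
```

```text
time: 6.55
tool_pos: [0.5488, -0.184, 0.1211]
ee_rot: [-1.567, -0.003, 1.72]
wrist_force: [0.8, 0.6, -0.6]
width: 0.0117
t 6.8 pos [ 550.52 -184.8   124.1 ] sd [0.48 0.2  0.84] rpy [-9.003e+01  1.000e-02  9.853e+01] w 11.72
F tool [0.12 0.99 0.02] M tool [ 0.003  0.013 -0.051] shift [ 0.99  8.1  -0.12] turn [ 0.03 -0.07 -0.01]
```

View pics/ov2.png

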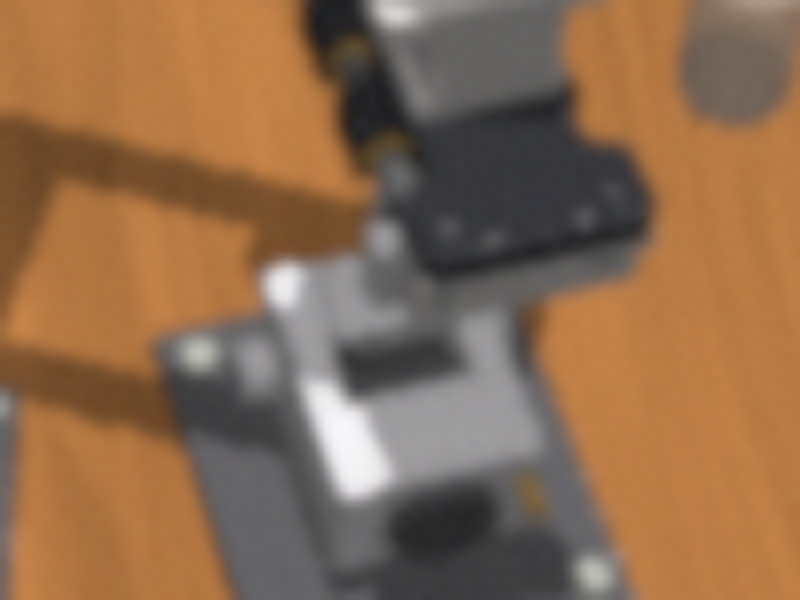

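```bash
python3 -m creep '[[0.5,5,0,0,0,0,255],[0.5,10,0,0,0,0,255],[0.5,10,0,0,0,0,255],[0.5,10,0,0,0,0,255]]'; python3 -c "
from h import *
mean([0.5505,-0.1838,0.092],98.6,5)"
```

```text
time: 7.35
tool_pos: [0.5501, -0.1841, 0.1135]
ee_rot: [-1.57, -0.0, 1.72]
wrist_force: [-0.6, 0.3, -0.4]
width: 0.0116
t 7.6 pos [ 550.2  -184.18  113.58] sd [0.04 0.01 0.04] rpy [-8.999e+01 -1.000e-02  9.853e+01] w 11.82
F tool [0.22 1.07 0.05] M tool [-0.008  0.01  -0.036] shift [ 0.33 21.58 -0.36] turn [-0.01 -0.07  0.01]
```

```bash
python3 -m creep '[[0,2,0,0,0,0,255],[0,4,0,0,0,0,255],[0,4,0,0,0,0,255]]'; python3 -c "
from h import *
mean([0.5505,-0.1838,0.092],98.6,4)"; python3 -m creep '[[0,2,0,0,0,0,255],[0,4,0,0,0,0,255],[0,4,0,0,0,0,255]]'; python3 -c "
from h import *
mean([0.5505,-0.1838,0.092],98.6,4)"
```

```text
time: 7.98
tool_pos: [0.5506, -0.1843, 0.1128]
ee_rot: [-1.573, 0.001, 1.72]
wrist_force: [-3.1, 1.4, 9.8]
width: 0.0117
t 8.18 pos [ 550.63 -184.32  112.75] sd [0.   0.   0.02] rpy [-9.012e+01  7.000e-02  9.854e+01] w 11.76
F tool [ 2.09 -8.83  2.94] M tool [ 0.686  0.024 -0.448] shift [ 0.56 20.75  0.09] turn [ 0.12 -0.06 -0.07]
time: 8.55
tool_pos: [0.5511, -0.1843, 0.1125]
ee_rot: [-1.575, 0.003, 1.72]
wrist_force: [-6.9, 3.4, 21.0]
width: 0.0118
t 8.75 pos [ 551.06 -184.33  112.46] sd [0.01 0.02 0.01] rpy [-90.25   0.15  98.54] w 11.94
F tool [  4.73 -20.84   6.58] M tool [ 1.486  0.031 -1.057] shift [ 0.66 20.45  0.57] turn [ 0.25 -0.06 -0.15]
```

Contact at the tip (about 9–20 N, not advancing), and the push is toward +y, so I suspect the spring pad's edge. Back off, shift 1.5 mm toward +y and feel again.

```bash
python3 -m creep '[[0,-9,0,0,0,0,255],[0,-9,0,0,0,0,255],[1.5,-9,0,0,0,0,255],[1.5,-9,0,0,0,0,255]]'; python3 -c "
from h import *
mean([0.5505,-0.1838,0.092],98.6,4)";python3 -m creep '[[0,3,0,0,0,0,255],[0,4,0,0,0,0,255],[0,4,0,0,0,0,255]]'; python3 -c "
from h import *
mean([0.5505,-0.1838,0.092],98.6,3)"
```

```text
time: 9.25
tool_pos: [0.5495, -0.1824, 0.1134]
ee_rot: [-1.569, -0.001, 1.72]
wrist_force: [0.6, 0.6, -1.2]
width: 0.0122
t 9.45 pos [ 549.77 -182.57  113.88] sd [0.11 0.07 0.23] rpy [-8.994e+01 -4.000e-02  9.853e+01] w 11.79
F tool [-0.15  1.1   0.07] M tool [ 0.004 -0.006 -0.055] shift [-1.34 21.88 -0.56] turn [-0.06 -0.07  0.04]
time: 9.82
tool_pos: [0.5504, -0.1828, 0.1122]
ee_rot: [-1.572, 0.001, 1.72]
wrist_force: [-1.3, 1.2, 6.2]
width: 0.0117
t 9.97 pos [ 550.39 -182.79  112.15] sd [0.01 0.   0.01] rpy [-9.008e+01  4.000e-02  9.853e+01] w 11.66
F tool [ 1.15 -5.52  0.84] M tool [ 0.372 -0.012 -0.281] shift [-1.   20.16  0.07] turn [ 0.08 -0.07 -0.04]
```

```bash
python3 -m creep '[[0,-4,0,0,0,0,255],[1.5,-4,0,0,0,0,255],[1.5,-4,0,0,0,0,255],[1.5,0,0,0,0,0,255],[1.5,1,0,0,0,0,255]]';python3 -c "
from h import *
mean([0.5505,-0.1838,0.092],98.6,3)"
```

```text
time: 10.6
tool_pos: [0.5494, -0.181, 0.1088]
ee_rot: [-1.57, -0.001, 1.72]
wrist_force: [0.1, 0.2, -0.0]
width: 0.012
t 10.75 pos [ 549.55 -181.09  109.11] sd [0.09 0.05 0.2 ] rpy [-8.996e+01 -4.000e-02  9.853e+01] w 11.92
F tool [ 0.04  0.99 -0.07] M tool [-0.003  0.019 -0.071] shift [-2.83 17.11 -0.55] turn [-0.04 -0.07  0.04]
```

It enters freely now. Continue in small steps.

```bash
python3 -m creep '[[0,2,0,0,0,0,255],[0,3,0,0,0,0,255],[0,3,0,0,0,0,255]]';python3 -c "
from h import *
mean([0.5505,-0.1838,0.092],98.6,3)"; python3 -m creep '[[0,2,0,0,0,0,255],[0,3,0,0,0,0,255],[0,3,0,0,0,0,255]]';python3 -c "
from h import *
mean([0.5505,-0.1838,0.092],98.6,3)"
```

```text
time: 11.12
tool_pos: [0.5501, -0.181, 0.1079]
ee_rot: [-1.572, 0.0, 1.72]
wrist_force: [-1.3, 1.4, 5.7]
width: 0.012
t 11.28 pos [ 550.08 -180.97  107.94] sd [0.01 0.   0.01] rpy [-90.07  -0.    98.54] w 11.68
F tool [ 2.48 -5.78  1.48] M tool [ 0.335  0.076 -0.6  ] shift [-2.86 15.94  0.03] turn [ 0.07 -0.06  0.  ]
time: 11.65
tool_pos: [0.5508, -0.1814, 0.1058]
ee_rot: [-1.574, 0.001, 1.72]
wrist_force: [-2.8, 1.1, 8.0]
width: 0.0117
t 11.8 pos [ 550.75 -181.38  105.8 ] sd [0.   0.01 0.  ] rpy [-9.017e+01  8.000e-02  9.854e+01] w 11.72
F tool [ 2.22 -7.05  1.05] M tool [ 0.247  0.024 -0.484] shift [-2.34 13.8   0.65] turn [ 0.17 -0.06 -0.08]
```

```bash
python3 -m creep '[[0.7,2,0,0,0,0,255],[0.7,3,0,0,0,0,255],[0.7,3,0,0,0,0,255]]';python3 -c "
from h import *
mean([0.5505,-0.1838,0.092],98.6,3)"; python3 -m creep '[[0,2,0,0,0,0,255],[0,3,0,0,0,0,255],[0,3,0,0,0,0,255]]';python3 -c "
from h import *
mean([0.5505,-0.1838,0.092],98.6,3)"
```

```text
time: 12.18
tool_pos: [0.5513, -0.1816, 0.104]
ee_rot: [-1.575, 0.004, 1.719]
wrist_force: [-2.0, 0.0, 9.9]
width: 0.0116
t 12.32 pos [ 551.25 -181.66  104.03] sd [0.   0.01 0.  ] rpy [-90.26   0.22  98.52] w 11.66
F tool [ 1.72 -9.84  1.45] M tool [ 0.342  0.052 -0.218] shift [-1.96 12.03  1.12] turn [ 0.26 -0.08 -0.22]
time: 12.7
tool_pos: [0.5518, -0.1821, 0.1019]
ee_rot: [-1.577, 0.005, 1.719]
wrist_force: [-1.4, 0.9, 10.7]
width: 0.0116
t 12.85 pos [ 551.79 -182.11  101.87] sd [0.01 0.   0.02] rpy [-90.35   0.29  98.51] w 11.69
F tool [  0.53 -11.81   1.25] M tool [ 0.342  0.02  -0.101] shift [-1.43  9.87  1.58] turn [ 0.35 -0.08 -0.29]
```

```bash
python3 -m creep '[[0,2,0,0,0,0,255],[0,3,0,0,0,0,255],[0,3,0,0,0,0,255]]';python3 -c "
from h import *
mean([0.5505,-0.1838,0.092],98.6,3)"; python3 -m creep '[[0,2,0,0,0,0,255],[0,3,0,0,0,0,255],[0,3,0,0,0,0,255]]';python3 -c "
from h import *
mean([0.5505,-0.1838,0.092],98.6,3)"
```

```text
time: 13.22
tool_pos: [0.5521, -0.1823, 0.1007]
ee_rot: [-1.578, 0.006, 1.719]
wrist_force: [-2.8, 0.5, 18.2]
width: 0.0117
t 13.38 pos [ 552.14 -182.34  100.66] sd [0.   0.01 0.01] rpy [-90.42   0.35  98.51] w 11.59
F tool [  1.48 -17.18   3.45] M tool [ 0.671  0.034 -0.283] shift [-1.15  8.65  1.91] turn [ 0.42 -0.08 -0.35]
time: 13.75
tool_pos: [0.5524, -0.1824, 0.1003]
ee_rot: [-1.579, 0.007, 1.719]
wrist_force: [-6.2, 1.8, 26.1]
width: 0.0118
t 13.9 pos [ 552.36 -182.39  100.26] sd [0.02 0.   0.01] rpy [-90.5    0.4   98.52] w 11.81
F tool [  2.78 -25.08   5.75] M tool [ 1.273  0.035 -0.73 ] shift [-1.06  8.25  2.12] turn [ 0.5  -0.08 -0.4 ]
```

The 12 slid in along the taper at about 10 N, following the fixed pad, then stopped about 8 mm short of home with the force climbing from 17 to 25 N. That looks like the hard stop, so I don't force it. It goes back to the rack, and the 9 is next.

```bash
python3 -m creep '[[0,-10,0,0,0,0,255],[0,-20,0,0,0,0,255],[0,-40,0,0,0,0,255],[0,-85,0,0,0,0,255],[0,-85,0,0,0,0,255]]';python3 -c "
from h import *
mean([0.538,0.0865,0.14],73.55,3)"
```

```text
time: 14.52
tool_pos: [0.5514, -0.1811, 0.1807]
ee_rot: [-1.577, 0.003, 1.72]
wrist_force: [0.3, 0.2, -0.8]
width: 0.012
t 14.68 pos [ 549.48 -180.34  176.27] sd [0.6  0.26 1.31] rpy [-8.996e+01 -4.000e-02  9.854e+01] w 11.88
F tool [0.12 1.46 0.47] M tool [-0.013 -0.013 -0.06 ] shift [265.56  36.43 -28.29] turn [-0.04 24.99  0.03]
```

```bash
python3 -m creep '[[53,0,-5,0,5,0,255],[106,0,-11,0,10,0,255],[159,0,-17,0,15,0,255],[212,0,-22,0,20,0,255],[265.5,20,-28.3,0,25,0,255]]'; python3 -m creep '[[0,20,0,0,0,0,255],[0,20,0,0,0,0,255]]';python3 - <<'E'
from h import *
mean([0.538,0.0865,0.09],73.55,6)
s=robot.snapshot("side"); cr=(290,120,390,195)
im=cv2.resize(s["color"][cr[1]:cr[3],cr[0]:cr[2]],None,fx=8,fy=8,interpolation=cv2.INTER_CUBIC)
cv2.imwrite("pics/r1.png",im)
E
```

```text
time: 15.3
tool_pos: [0.538, 0.0879, 0.156]
ee_rot: [-1.571, -0.0, 1.28]
wrist_force: [0.3, -0.0, -0.7]
width: 0.012
time: 15.55
tool_pos: [0.5355, 0.0868, 0.1324]
ee_rot: [-1.563, 0.003, 1.285]
wrist_force: [-0.6, -0.6, -1.4]
width: 0.0115
t 15.85 pos [538.18  85.71 136.43] sd [0.79 0.26 1.18] rpy [-8.996e+01  1.000e-02  7.348e+01] w 11.79
F tool [-0.03  0.93 -0.25] M tool [ 0.004  0.011 -0.018] shift [ 0.72 46.43  0.36] turn [-0.04 -0.07 -0.01]
```

View pics/r1.png

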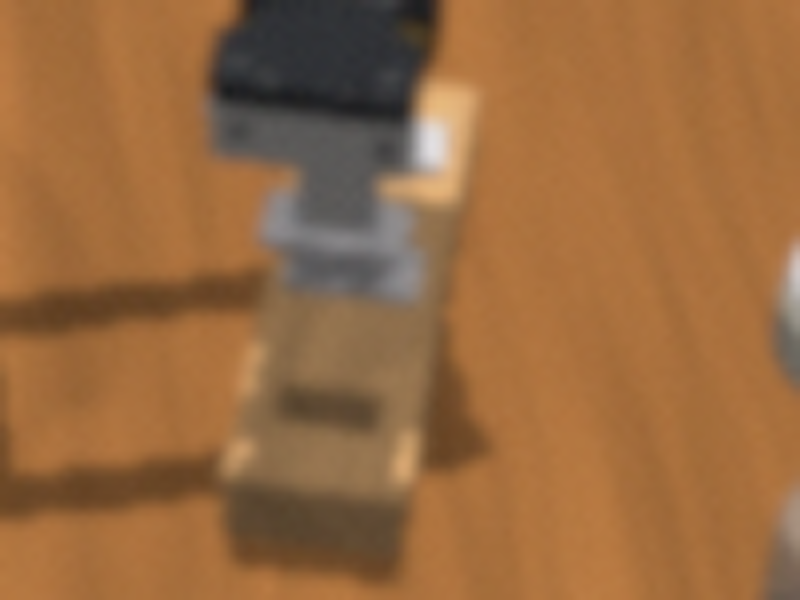

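The spacer hangs centred in the fingers, and its empty rack slot shows at (331,171).

```bash
python3 - <<'E'
from h import *
s=robot.snapshot("side"); print(unproj(s,(330.8,170.5),.034)[:2])
E
python3 -m creep '[[0.7,30,0.4,0,0,0,255],[0.7,46,0.4,0,0,0,255],[0.7,46,0.4,0,0,0,255],[0.7,46,0.4,0,0,0,255]]'; python3 -c "
from h import *
mean([0.538,0.0865,0.048],73.55,4)"
```

```text
[0.53973029 0.080492  ]
time: 16.45
tool_pos: [0.5387, 0.087, 0.0916]
ee_rot: [-1.572, -0.001, 1.283]
wrist_force: [0.2, -0.4, -0.4]
width: 0.0118
t 16.65 pos [538.91  87.03  91.89] sd [0.08 0.02 0.1 ] rpy [-9.012e+01 -5.000e-02  7.353e+01] w 11.81
F tool [-0.03  0.94 -0.22] M tool [0.019 0.011 0.002] shift [-0.81 43.89  0.81] turn [ 0.12 -0.02  0.05]
```

```bash
python3 -m creep '[[-1.5,15,0.5,0,0,0,255],[-1.5,26,0.5,0,0,0,255],[-1.5,26,0.5,0,0,0,255]]'; python3 -c "
from h import *
mean([0.538,0.0860,0.048],73.55,3)"
```

```text
time: 17.02
tool_pos: [0.5361, 0.0856, 0.0627]
ee_rot: [-1.568, 0.001, 1.283]
wrist_force: [0.6, 0.1, -1.4]
width: 0.0116
t 17.18 pos [536.84  85.71  64.14] sd [0.29 0.05 0.44] rpy [-8.993e+01  2.000e-02  7.353e+01] w 11.89
F tool [-0.41  1.28  0.14] M tool [ 0.007 -0.015 -0.006] shift [ 0.61 16.14 -1.05] turn [-0.07 -0.02 -0.02]
```

Inside the rack slot without contact. Lower it and release.

```bash
python3 -m creep '[[0,10,0,0,0,0,255],[0,17,0,0,0,0,255],[0,17,0,0,0,0,255]]'; python3 -c "
from h import *
mean([0.538,0.0860,0.048],73.55,3)"
```

```text
time: 17.55
tool_pos: [0.5363, 0.0857, 0.0465]
ee_rot: [-1.569, 0.001, 1.283]
wrist_force: [0.1, -0.0, -0.6]
width: 0.0116
t 17.7 pos [537.09  85.71  47.45] sd [0.22 0.02 0.3 ] rpy [-89.98   0.    73.53] w 11.79
F tool [0.3  1.44 0.11] M tool [-0.01  -0.014 -0.015] shift [ 0.53 -0.55 -0.79] turn [-0.02 -0.02 -0.  ]
```

```bash
python3 -m creep '[[0,1,0,0,0,0,255],[0,2,0,0,0,0,255],[0,2,0,0,0,0,255]]'; python3 -c "
from h import *
mean([0.538,0.0860,0.048],73.55,3)"
```

```text
time: 18.08
tool_pos: [0.5372, 0.0857, 0.0457]
ee_rot: [-1.571, -0.0, 1.283]
wrist_force: [0.6, -0.6, -0.9]
width: 0.0115
t 18.23 pos [537.23  85.71  45.7 ] sd [0.02 0.02 0.02] rpy [-9.000e+01 -1.000e-02  7.353e+01] w 11.73
F tool [-0.33  0.91 -0.12] M tool [-0.004 -0.011 -0.015] shift [ 0.5  -2.29 -0.65] turn [ 0.   -0.02  0.01]
```

```bash
python3 -m creep '[[0,1,0,0,0,0,255],[0,2,0,0,0,0,255],[0,2,0,0,0,0,255]]'; python3 -c "
from h import *
mean([0.538,0.0860,0.048],73.55,3)"
```

```text
time: 18.6
tool_pos: [0.5374, 0.0857, 0.0451]
ee_rot: [-1.572, -0.0, 1.283]
wrist_force: [-3.0, -0.0, 5.2]
width: 0.0117
t 18.75 pos [537.38  85.73  45.02] sd [0.01 0.   0.01] rpy [-9.004e+01 -1.000e-02  7.354e+01] w 11.88
F tool [-1.21 -5.01  2.38] M tool [0.409 0.007 0.185] shift [ 0.44 -2.98 -0.52] turn [ 0.04 -0.01  0.01]
```

```bash
python3 -m creep '[[0,-1.5,0,0,0,0,110],[0,-1.5,0,0,0,0,110],[0,-1.5,0,0,0,0,110],[0,-30,0,0,0,0,110],[0,-85,0,0,0,0,110]]'; python3 -m creep '[[0,-20,0,0,0,0,110],[0,-20,0,0,0,0,110]]'
python3 - <<'E'
from h import *
mean([0.5795,0.2225,0.13],73.55,4)
s=robot.snapshot("side"); cr=(290,120,390,195)
im=cv2.resize(s["color"][cr[1]:cr[3],cr[0]:cr[2]],None,fx=8,fy=8,interpolation=cv2.INTER_CUBIC)
cv2.imwrite("pics/r2.png",im)
E
```

```text
time: 19.38
tool_pos: [0.535, 0.0855, 0.1262]
ee_rot: [-1.564, 0.002, 1.283]
wrist_force: [0.3, -0.1, -0.0]
width: 0.0532
time: 19.62
tool_pos: [0.5386, 0.0858, 0.1508]
ee_rot: [-1.575, -0.002, 1.283]
wrist_force: [-0.3, -0.1, 0.3]
width: 0.0533
t 19.82 pos [536.59  85.65 147.32] sd [0.52 0.03 0.89] rpy [-8.989e+01  3.000e-02  7.353e+01] w 53.37
F tool [-0.1   0.23  0.19] M tool [-0.022 -0.006 -0.008] shift [143.41  17.23  -2.38] turn [-0.11 -0.02 -0.03]
```

View pics/r2.png

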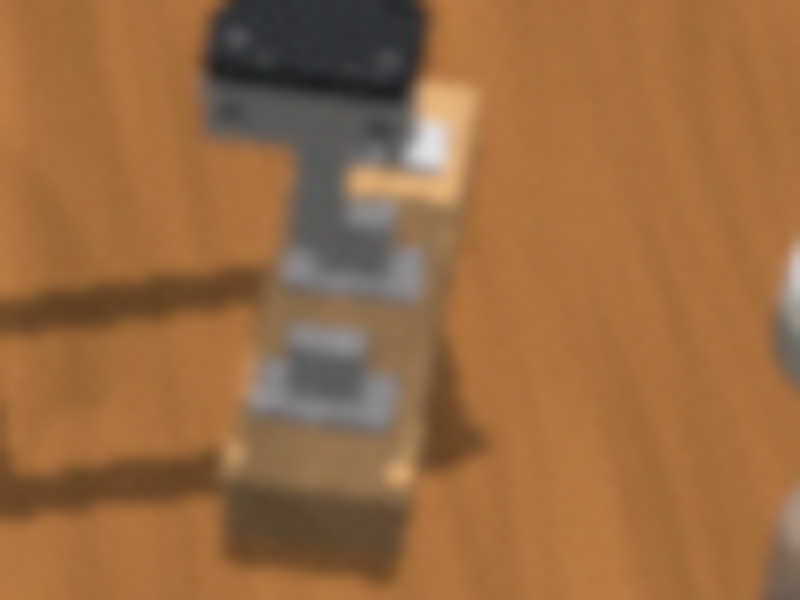

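The 12 stands in the rack at (331,169). Next, the 9 at the far end.

```bash
python3 -m creep '[[60,0,-1,0,0,0,110],[120,0,-1.5,0,0,0,110],[143.8,17,-1.8,0,0,0,110],[143.8,40,-1.8,0,0,0,110],[143.8,40,-1.8,0,0,0,110]]'
python3 - <<'E'
from h import *
mean([0.579,0.2230,0.0458],73.55,4)
s=robot.snapshot("side"); cr=(290,90,390,165)
im=cv2.resize(s["color"][cr[1]:cr[3],cr[0]:cr[2]],None,fx=8,fy=8,interpolation=cv2.INTER_CUBIC)
cv2.imwrite("pics/n1.png",im)
E
```

```text
time: 20.5
tool_pos: [0.5774, 0.2229, 0.1046]
ee_rot: [-1.564, 0.004, 1.284]
wrist_force: [-0.3, -0.4, -0.0]
width: 0.0537
t 20.7 pos [579.54 222.8  108.4 ] sd [0.66 0.01 1.21] rpy [-8.996e+01  3.000e-02  7.351e+01] w 53.56
F tool [-0.08  0.08  0.15] M tool [-0.008  0.005 -0.012] shift [ 0.07 62.6   0.52] turn [-0.04 -0.04 -0.03]
```

View pics/n1.png

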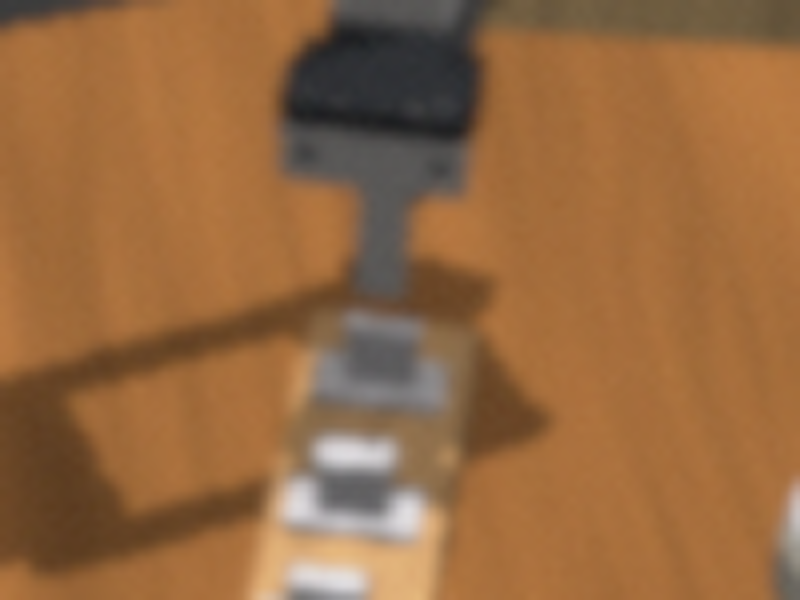

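```bash
python3 -m creep '[[0,40,0.5,0,0,0,110],[0,62,0.5,0,0,0,110],[0,62,0.5,0,0,0,110],[0,62,0.5,0,0,0,255],[0,62,0.5,0,0,0,255]]'; python3 -m creep '[[0,0,0,0,0,0,255],[0,0,0,0,0,0,255],[0,0,0,0,0,0,255],[0,0,0,0,0,0,255]]'; python3 -c "
from h import *
mean([0.579,0.2230,0.046],73.55,4)"
```

```text
time: 21.38
tool_pos: [0.5806, 0.2235, 0.0489]
ee_rot: [-1.574, -0.002, 1.283]
wrist_force: [-0.3, -0.5, 0.4]
width: 0.0368
time: 21.88
tool_pos: [0.5793, 0.2232, 0.0469]
ee_rot: [-1.571, -0.0, 1.283]
wrist_force: [0.0, -0.6, 2.1]
width: 0.0087
t 22.07 pos [579.3  223.2   46.91] sd [0.01 0.01 0.01] rpy [-90.01  -0.    73.53] w 8.77
F tool [-0.37 -1.31  0.74] M tool [0.058 0.001 0.093] shift [-0.28  0.91  0.23] turn [ 0.01 -0.02  0.  ]
```

Width 8.8 mm confirms spacer_9. Lift it and carry it to the calliper.

```bash
python3 -m creep '[[0,-10,0,0,0,0,255],[0,-60,0,0,0,0,255],[0,-120,0,0,0,0,255],[0,-135,0,0,0,0,255],[0,-135,0,0,0,0,255]]'; python3 -c "
from h import *
mean([0.5500,-0.1809,0.165],98.6,2)"
```

```text
time: 22.7
tool_pos: [0.5798, 0.2235, 0.183]
ee_rot: [-1.573, -0.002, 1.283]
wrist_force: [0.8, 1.3, -0.4]
width: 0.009
t 22.8 pos [578.49 223.05 179.88] sd [0.31 0.09 0.72] rpy [-8.987e+01  8.000e-02  7.353e+01] w 8.76
F tool [0.   0.77 0.17] M tool [ 0.039 -0.015  0.005] shift [-395.44   15.22  -87.22] turn [ -0.15 -25.07  -0.05]
```

```bash
python3 -m creep '[[-55,0,-12,0,-4,0,255],[-110,0,-24,0,-8,0,255],[-165,0,-36,0,-12,0,255],[-220,0,-48,0,-16,0,255],[-275,5,-60,0,-20,0,255]]'; python3 -c "
from h import *
togo([0.5500,-0.1809,0.165],98.6)"
```

```text
time: 23.42
tool_pos: [0.5573, -0.0589, 0.1738]
ee_rot: [-1.567, -0.001, 1.635]
wrist_force: [0.4, -0.6, -0.8]
width: 0.0087
t 23.43 pos [557.3 -58.9 173.8] rpy [-8.976e+01 -8.000e-02  9.367e+01] w 8.7 F [ 0.4 -0.6 -0.8] M [ 0.06 -0.04 -0.01]
shift [-121.2    8.7   15.1] turn [-0.24 -4.93  0.09]
```

```bash
python3 -m creep '[[-40,5,5,0,-2,0,255],[-80,9,10,0,-4,0,255],[-121,9,15,0,-5,0,255],[-121,9,15,0,-5,0,255],[-121,35,15,0,-5,0,255]]';python3 -m creep '[[0,0,0,0,0,0,255],[0,0,0,0,0,0,255]]';  python3 -c "
from h import *
mean([0.5500,-0.1809,0.116],98.6,6)"
```

```text
time: 24.05
tool_pos: [0.5518, -0.1791, 0.1415]
ee_rot: [-1.572, -0.0, 1.719]
wrist_force: [0.4, 0.6, -0.4]
width: 0.0089
time: 24.3
tool_pos: [0.5511, -0.1782, 0.1412]
ee_rot: [-1.57, -0.001, 1.721]
wrist_force: [0.5, 0.6, -0.5]
width: 0.0087
t 24.6 pos [ 551.74 -178.88  142.48] sd [0.1  0.21 0.23] rpy [-9.007e+01  3.000e-02  9.857e+01] w 8.76
F tool [-0.12  0.41  0.1 ] M tool [-0.023  0.022 -0.048] shift [-1.72 26.48  2.05] turn [ 0.07 -0.03 -0.03]
```

```bash
python3 -m creep '[[-1.7,15,2,0,0,0,255],[-1.7,25,2,0,0,0,255],[-1.7,25,2,0,0,0,255],[-1.7,25,2,0,0,0,255]]'; python3 -c "
from h import *
mean([0.5500,-0.1809,0.116],98.6,4)"; python3 -m creep '[[0,2,0,0,0,0,255],[0,4,0,0,0,0,255],[0,4,0,0,0,0,255]]'; python3 -c "
from h import *
mean([0.5500,-0.1809,0.116],98.6,3)"
```

```text
time: 25.1
tool_pos: [0.5495, -0.1812, 0.1165]
ee_rot: [-1.571, -0.0, 1.72]
wrist_force: [0.3, 0.0, 0.5]
width: 0.0085
t 25.3 pos [ 549.84 -181.29  117.09] sd [0.06 0.02 0.12] rpy [-9.004e+01  2.000e-02  9.853e+01] w 8.79
F tool [-0.22  0.88 -0.42] M tool [-0.016 -0.001 -0.021] shift [ 0.37  1.09 -0.21] turn [ 0.04 -0.07 -0.02]
time: 25.68
tool_pos: [0.5494, -0.1811, 0.1123]
ee_rot: [-1.57, -0.0, 1.72]
wrist_force: [-0.1, 0.2, -0.4]
width: 0.008
t 25.82 pos [ 549.51 -181.13  112.57] sd [0.06 0.03 0.09] rpy [-8.999e+01 -1.000e-02  9.853e+01] w 8.79
F tool [-0.1   0.59 -0.11] M tool [-0.005 -0.003 -0.042] shift [ 0.16 -3.43 -0.51] turn [-0.01 -0.07  0.01]
```

Free so far. Continue in small steps.

```bash
python3 -m creep '[[0,2,0,0,0,0,255],[0,4,0,0,0,0,255],[0,4,0,0,0,0,255]]'; python3 -c "
from h import *
mean([0.5500,-0.1809,0.116],98.6,3)"; python3 -m creep '[[0,2,0,0,0,0,255],[0,3,0,0,0,0,255],[0,3,0,0,0,0,255]]'; python3 -c "
from h import *
mean([0.5500,-0.1809,0.116],98.6,3)"
```

```text
time: 26.2
tool_pos: [0.5494, -0.1811, 0.1083]
ee_rot: [-1.57, -0.0, 1.72]
wrist_force: [1.3, -0.1, -0.6]
width: 0.009
t 26.35 pos [ 549.53 -181.14  108.58] sd [0.05 0.03 0.08] rpy [-9.000e+01 -1.000e-02  9.853e+01] w 8.85
F tool [-0.23  0.57 -0.77] M tool [ 0.005  0.027 -0.031] shift [ 0.16 -7.42 -0.5 ] turn [-0.   -0.07  0.01]
time: 26.72
tool_pos: [0.5495, -0.1811, 0.1055]
ee_rot: [-1.571, -0.0, 1.72]
wrist_force: [-0.5, 0.5, -0.3]
width: 0.0087
t 26.88 pos [ 549.54 -181.11  105.61] sd [0.02 0.01 0.03] rpy [-9.000e+01 -1.000e-02  9.853e+01] w 8.87
F tool [0.23 1.03 0.23] M tool [ 0.019  0.013 -0.072] shift [  0.14 -10.39  -0.49] turn [-0.   -0.07  0.01]
```

```bash
python3 -m creep '[[0,2,0,0,0,0,255],[0,3,0,0,0,0,255],[0,3,0,0,0,0,255]]'; python3 -c "
from h import *
mean([0.5500,-0.1809,0.0929],98.6,3)"; python3 -m creep '[[0,2,0,0,0,0,255],[0,3,0,0,0,0,255],[0,3,0,0,0,0,255]]'; python3 -c "
from h import *
mean([0.5500,-0.1809,0.0929],98.6,3)"
```

```text
time: 27.25
tool_pos: [0.5499, -0.181, 0.1042]
ee_rot: [-1.572, 0.0, 1.72]
wrist_force: [-0.9, 1.8, 5.2]
width: 0.009
t 27.4 pos [ 549.87 -180.98  104.15] sd [0.01 0.02 0.01] rpy [-9.008e+01  1.000e-02  9.854e+01] w 8.73
F tool [ 1.76 -4.62  1.43] M tool [ 0.296  0.058 -0.427] shift [ 0.06 11.25 -0.12] turn [ 0.08 -0.06 -0.01]
time: 27.78
tool_pos: [0.5505, -0.1814, 0.1022]
ee_rot: [-1.574, 0.002, 1.72]
wrist_force: [-2.3, 1.4, 7.5]
width: 0.0087
t 27.93 pos [ 550.51 -181.36  102.2 ] sd [0.   0.   0.01] rpy [-9.018e+01  9.000e-02  9.853e+01] w 8.64
F tool [ 1.31 -7.57  1.34] M tool [ 0.28   0.023 -0.392] shift [0.54 9.3  0.47] turn [ 0.18 -0.07 -0.09]
```

Contact with the spring at the depth I'd expect from the first trial: gap about 8 mm, so the 9 should be snug. Continue gently.

```bash
python3 -m creep '[[0,2,0,0,0,0,255],[0,3,0,0,0,0,255],[0,3,0,0,0,0,255]]'; python3 -c "
from h import *
mean([0.5500,-0.1809,0.0929],98.6,3)"; python3 -m creep '[[0,2,0,0,0,0,255],[0,3,0,0,0,0,255],[0,3,0,0,0,0,255]]'; python3 -c "
from h import *
mean([0.5500,-0.1809,0.0929],98.6,3)"
```

```text
time: 28.3
tool_pos: [0.551, -0.1818, 0.0991]
ee_rot: [-1.575, 0.003, 1.72]
wrist_force: [-0.2, 1.1, 5.3]
width: 0.0089
t 28.45 pos [ 551.05 -181.78   99.08] sd [0.01 0.02 0.02] rpy [-90.24   0.14  98.53] w 8.88
F tool [ 0.5  -5.66  0.29] M tool [-0.01   0.075 -0.148] shift [1.04 6.17 0.93] turn [ 0.24 -0.07 -0.15]
time: 28.82
tool_pos: [0.551, -0.1818, 0.0956]
ee_rot: [-1.575, 0.002, 1.72]
wrist_force: [0.1, 1.0, 4.4]
width: 0.0088
t 28.98 pos [ 550.99 -181.82   95.58] sd [0.01 0.02 0.02] rpy [-90.22   0.14  98.52] w 8.52
F tool [ 0.4  -5.76 -0.5 ] M tool [-0.124  0.06  -0.061] shift [1.07 2.67 0.85] turn [ 0.22 -0.08 -0.14]
```

```bash
python3 -m creep '[[0,2,0,0,0,0,255],[0,3,0,0,0,0,255],[0,3,0,0,0,0,255]]'; python3 -c "
from h import *
mean([0.5500,-0.1809,0.0929],98.6,3)"; python3 -m creep '[[0,1,0,0,0,0,255],[0,2,0,0,0,0,255],[0,2,0,0,0,0,255]]'; python3 -c "
from h import *
mean([0.5500,-0.1809,0.0929],98.6,3)"
```

```text
time: 29.35
tool_pos: [0.5509, -0.1819, 0.0929]
ee_rot: [-1.574, 0.002, 1.719]
wrist_force: [-0.6, -0.2, 6.1]
width: 0.0087
t 29.5 pos [ 550.9  -181.86   92.92] sd [0.   0.   0.01] rpy [-90.21   0.14  98.52] w 8.83
F tool [ 0.11 -6.18 -0.22] M tool [ 0.048  0.099 -0.095] shift [1.09 0.02 0.75] turn [ 0.21 -0.08 -0.14]
time: 29.88
tool_pos: [0.551, -0.1819, 0.0929]
ee_rot: [-1.575, 0.003, 1.72]
wrist_force: [-3.1, 1.7, 13.3]
width: 0.0087
t 30.02 pos [ 550.97 -181.88   92.86] sd [0.01 0.01 0.01] rpy [-90.25   0.17  98.52] w 8.67
F tool [  1.45 -13.24   1.79] M tool [ 0.596  0.08  -0.427] shift [ 1.12 -0.05  0.81] turn [ 0.25 -0.08 -0.17]
```

Flange seats exactly at the predicted height (TCP 92.9 mm) with force rising. A steady slide force of about 6 N shows both pads hold it. Relax and release.

```bash
python3 -m creep '[[0,-2.5,0,0,0,0,255],[0,-2.5,0,0,0,0,200],[0,-2.5,0,0,0,0,180],[0,-2.5,0,0,0,0,180],[0,-2.5,0,0,0,0,180]]'; python3 -c "
from h import *
mean([0.5500,-0.1809,0.0929],98.6,3)"; python3 -m creep '[[0,-20,0,0,0,0,180],[0,-70,0,0,0,0,150],[0,-120,0,0,0,0,110],[60,-140,30,0,0,0,110],[120,-140,60,0,0,0,110]]'; python3 -m creep '[[60,0,-60,0,0,0,110],[120,0,-60,0,0,0,110],[160,0,-60,0,0,0,110],[160,0,-60,0,0,0,110]]'
python3 - <<'E'
from h import *
s=robot.snapshot("side"); cr=(300,190,400,265)
im=cv2.resize(s["color"][cr[1]:cr[3],cr[0]:cr[2]],None,fx=8,fy=8,interpolation=cv2.INTER_CUBIC)
cv2.imwrite("pics/f1.png",im)
snap("top","f1t.png"); togo([.55,-.18,.2],98.6)
E
```

```text
time: 30.65
tool_pos: [0.5493, -0.181, 0.0906]
ee_rot: [-1.57, -0.001, 1.72]
wrist_force: [-0.2, 0.5, 0.3]
width: 0.0276
t 30.8 pos [ 549.44 -181.11   90.9 ] sd [0.04 0.01 0.09] rpy [-8.998e+01 -2.000e-02  9.853e+01] w 27.53
F tool [-0.54 -0.45 -0.3 ] M tool [ 0.018  0.015 -0.045] shift [ 0.13 -2.   -0.58] turn [-0.02 -0.07  0.02]
time: 31.42
tool_pos: [0.4796, -0.0806, 0.2331]
ee_rot: [-1.575, 0.001, 1.718]
wrist_force: [0.4, 0.8, -0.4]
width: 0.0537
time: 31.92
tool_pos: [0.5142, 0.0895, 0.231]
ee_rot: [-1.571, -0.001, 1.726]
wrist_force: [0.1, -0.7, 0.7]
width: 0.0533
t 32.02 pos [514.7  86.2 230.9] rpy [-9.00e+01  4.00e-02  9.86e+01] w 53.3 F [ 0.6 -0.4 -0.7] M [0.03 0.   0.  ]
shift [-268.4   31.1    5. ] turn [ 0.    0.   -0.04]
```

View pics/f1.png

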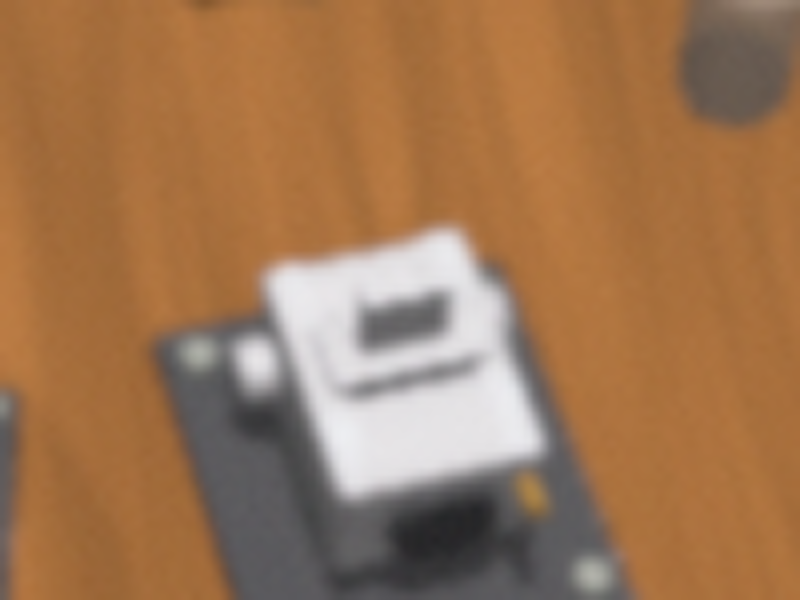

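View pics/f1t.png

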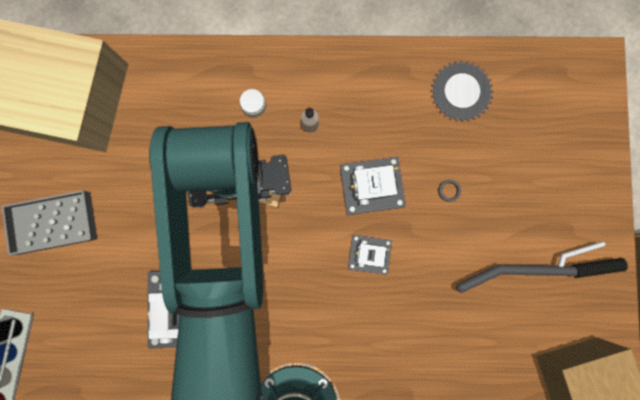

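Run:
```python
from h import *
s=robot.snapshot("side"); cr=(300,190,400,265)
im=cv2.resize(s["color"][cr[1]:cr[3],cr[0]:cr[2]],None,fx=8,fy=8,interpolation=cv2.INTER_CUBIC)
b=np.radians(8.6); F=np.array([.549,-.178,0])+np.array([.0006*np.cos(b)-.001*np.sin(b),.0006*np.sin(b)+.001*np.cos(b),0])
draw(s,im,F,b,rc(-27,27,-17.5,8.5,86),cr,8,(0,255,0))
draw(s,im,F,b,rc(-27,27,-17.5,8.5,80),cr,8,(0,255,255))
draw(s,im,F,b,rc(-15,15,-9,0,116),cr,8,(0,0,255))
cr=(290,120,370,195)
r=cv2.resize(s["color"][cr[1]:cr[3],cr[0]:cr[2]],None,fx=5,fy=5)
im[:375,:0]=0
cv2.imwrite("pics/f2.png",im); cv2.imwrite("pics/f3.png",r)
```

```text
(no output)
```

View pics/f2.png

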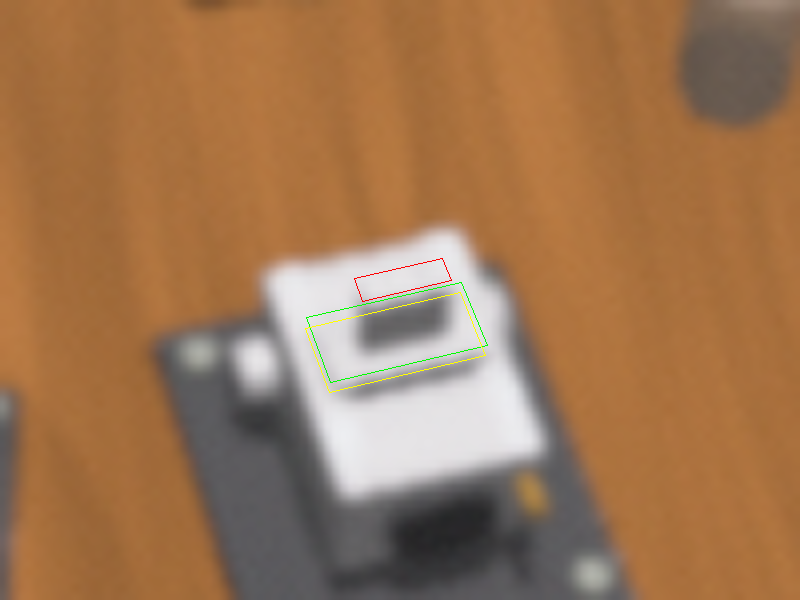

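View pics/f3.png

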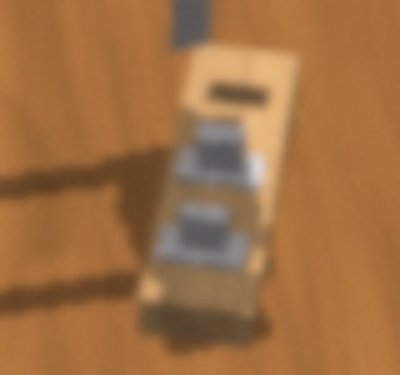

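The 9 is down on the calliper (flange around (351,234) in the side view). The 12 and 15 stand in the rack at (331,169) and (333,153), and nothing else has moved. Handing in.

```bash
python3 -c "
from bench import robot
print(robot.close_job(), robot.get_obs()['time'])"
```

```text
the job is handed in; nothing more can be done
the job is handed in; nothing more can be done
```

The 9 mm spacer is the snug fit. It is pressed home in the middle-sized calliper and released, and the 12 and 15 mm spacers are standing in the rack. I handed the job in at about 32 s.

**12 mm, tried first:** It caught on a pad's top edge at first, so I shifted it about 3 mm toward the fixed pad and it went in along its taper. It then stopped about 9 mm short of home, with the force rising to about 25 N. I took that as the spring pad's hard stop, backed it out and put it back in its own place. I did not try the 15 mm, since it is thicker still.

**9 mm:** It met the pads at a depth that means a gap of roughly 8 mm. It then slid with a steady 6 N or so, which shows both pads gripping it. The flange seated at exactly the height I had predicted from the rack, and the force rose to 13 N there before I let go.

**Last checks:**
- **Fit:** The final pictures show the flange flat on the calliper. My drawn outline of it was off by about one pixel, which is within the calibration error. I did not do a separate wiggle test for play; the fit rests on the steady slide force and on the 12 mm being blocked.
- **Rest of the bench:** The other things looked unmoved, and the gripper was clear of everything.

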